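# Seat the rocking tin cover

### The job

One of the four square metal tin covers on the board is not seated. With the fingertips, press lightly near the edge of one cover after another until you find the one that rocks, then press that one down in its middle until it is fully home and level, and take the hand away. Only press: do not lift or shift any cover, and leave everything else where it stands.

Things in the scene. Friction and masses are not known exactly. Their poses are not given: they have to be found in the camera images.
- cover_a_top (a point): Centre of the top face of one of four identical square bare-metal press-on covers, 77 x 77 mm, with a 14 mm skirt; each closes a fixed grey tin 70 mm wide. z up, x and y parallel to its sides. Tops stand at different heights (67 to 84 mm above the table), as the tins do: height does not tell which is loose. Three rest on their tin's rim and do not give; any of the four may be the loose one.
- cover_b_top (a point): Centre of the top face of one of four identical square bare-metal press-on covers, 77 x 77 mm, with a 14 mm skirt; each closes a fixed grey tin 70 mm wide. z up, x and y parallel to its sides. Tops stand at different heights (67 to 84 mm above the table), as the tins do: height does not tell which is loose. Three rest on their tin's rim and do not give; any of the four may be the loose one.
- cover_c_top (a point): Centre of the top face of one of four identical square bare-metal press-on covers, 77 x 77 mm, with a 14 mm skirt; each closes a fixed grey tin 70 mm wide. z up, x and y parallel to its sides. Tops stand at different heights (67 to 84 mm above the table), as the tins do: height does not tell which is loose. Three rest on their tin's rim and do not give; any of the four may be the loose one.
- cover_d_top (a point): Centre of the top face of one of four identical square bare-metal press-on covers, 77 x 77 mm, with a 14 mm skirt; each closes a fixed grey tin 70 mm wide. z up, x and y parallel to its sides. Tops stand at different heights (67 to 84 mm above the table), as the tins do: height does not tell which is loose. Three rest on their tin's rim and do not give; any of the four may be the loose one.
- cover_a: The cover under point cover_a_top; origin 2 mm below the top face. The loose one lies level 4 mm off its rim on a stiff 16 mm square plug under its middle. A light push (1 N) 20 mm or more from its centre tips it some 8 degrees, until that edge meets the rim; let go, it levels itself. 10 N or more on its middle drives the plug in: it goes down 4 mm onto the rim and stays.
- cover_b: The cover under point cover_b_top; origin 2 mm below the top face. The loose one lies level 4 mm off its rim on a stiff 16 mm square plug under its middle. A light push (1 N) 20 mm or more from its centre tips it some 8 degrees, until that edge meets the rim; let go, it levels itself. 10 N or more on its middle drives the plug in: it goes down 4 mm onto the rim and stays.
- cover_c: The cover under point cover_c_top; origin 2 mm below the top face. The loose one lies level 4 mm off its rim on a stiff 16 mm square plug under its middle. A light push (1 N) 20 mm or more from its centre tips it some 8 degrees, until that edge meets the rim; let go, it levels itself. 10 N or more on its middle drives the plug in: it goes down 4 mm onto the rim and stays.
- cover_d: The cover under point cover_d_top; origin 2 mm below the top face. The loose one lies level 4 mm off its rim on a stiff 16 mm square plug under its middle. A light push (1 N) 20 mm or more from its centre tips it some 8 degrees, until that edge meets the rim; let go, it levels itself. 10 N or more on its middle drives the plug in: it goes down 4 mm onto the rim and stays.
- board: Fixed wooden board 250 x 470 x 18 mm that carries the four tins in a zigzag row along its long side (y); origin at the centre of its underside, x across, y along, z up. Small things no taller than 40 mm stand on it beside the tins.
- paste_jar: bystander: closed jar, 38 mm across, 34 mm high, on the board; origin under its centre.
- tape_roll: bystander: cardboard-coloured ring, 50 mm across, 18 mm high, on the board; origin under its centre.
- offcut: bystander: wooden block 50 x 35 x 20 mm on the board; origin under its centre.
- weight: bystander: brass cylinder 36 mm across, 28 mm high, on the board; origin under its centre.
- glue: bystander: white bottle 52 mm across, 150 mm high, on the table beside the board; origin under its centre.
- cup: bystander: white mug 76 mm across, 90 mm high, on the table beyond the board; origin under its centre.
- screwdriver: bystander: screwdriver lying on the table, to the right, its long side along its x.
- spanner: bystander: spanner lying on the table, to the left, its long side along its x.
Things that resemble listed ones, but are neither listed nor needed, are in the scene too. What is shaped like the cover_d but pink or purple is not meant.

How it is judged:
By the outcome, as a careful person would: the job done as asked, in the order asked, and still so for the second after the job is handed in, with the robot touching nothing.
It also fails if it takes over 51 s, if anything falls off the work surface, if the arm or the gripper's body presses on something with over 40 N, if the wrist force passes 120 N, or if a joint passes its speed limit or range.

### The arm

A 6-joint arm with a two-finger parallel gripper is mounted at the origin on the work surface. World frame = base frame: x ahead of the robot, y to its left, z up, the work surface at z = 0. Lengths are in mm, angles in rad, forces in N, time in s.
With the tool pointing down it reaches from about 350 to 975 mm from the base axis. Payload 7.1 kg.
Tool frame: the origin (TCP) lies on the centre line of the jaws, within the pads' length; the fingertips stand 17 mm ahead of it and the grasp point (between the pads) lies 2 mm behind it; z points along the fingers, y is the direction in which the jaws open and shut (so a half turn about z gives the same grasp; the last joint's range is limited). The gripper opens to 88 mm and grips with 3 to 60 N. Pads are 20 mm wide; open, the fingers measure 115 mm over their backs; the gripper's body (75 mm by 178 mm) begins 61 mm behind the grasp point.
Start: joints at [-1.241, 0.423, 1.63, -0, 1.089, -0.019], TCP at [213.623, -587.341, 214.675] pointing down, gripper open.
Joint ranges: [-3, 3], [-0.9, 2.11], [0.09, 2.58], [-1.31, 4.45], [0.11, 2.69], [-2.54, 2.54]. Speed limits (rad/s): [2.39, 2.39, 3.01, 3.14, 3.14, 3.14].

### API

Orientations are given as a rotation vector (axis times angle).
In Python, from workcell import ctrl, imaging, workorder gives the robot as it stands. The module is installed in compiled form; this text tells all that it offers.
- The arm moves only by the shell command python3 -m crank 'ROWS' [OPENING]. ROWS is JSON, a list of rows, each an object with "travel": the shift along the tool's x, y, z as a fraction of full scale, a list of three; "turn": the turn about the tool's z as a fraction of full scale. In form: [{"travel": [dx, dy, dz], "turn": turn}, ...]. A call has 1 to 20 rows; each row shifts and turns the pose as measured when the row begins, along the tool's axes as they then stand; what a row does not reach is not made up. Full scale, the value 1, is 5 cm for a shift and 0.1 rad for a turn. A row lasts 1/10 s, in which the tool goes at most 50 mm and 8.59 degrees, less where a joint would pass 70% of its speed; a pose out of reach is approached as far as the arm can. A call with a number of a shift or a turn outside -1 to 1 is refused whole. A call with a gripper value outside its range is refused whole. OPENING is the gripper command: -1 is shut, 1 is fully open, values between are in proportion, set as the call begins (- or left out, the last holds). The fingers move at their own pace and stop on an object; the grip force is fixed at half the most. Time passes only in rows, so rows that do not move let the fingers close. It gives the time, the measured TCP pose, the force and the opening at its end, in the units of the state.
- ctrl.get_obs(): the state, without advancing time (a new reading comes with each control period).
- imaging.get_image(name): name is "scene" or "side" or "wrist"; returns the picture (384x512x3 uint8, blue, green, red); there is no depth.
- imaging.camera_info(name): a dict with "camera_matrix" (3x3 intrinsics, pixels), "rvec" (rotation vector, rad) and "tvec" (3), from world to camera coordinates, as OpenCV has them. Camera axes: x right, y down, z forward; pixel columns grow to the right and rows downward; lengths in mm; the calibration is good to about 2 mm. A picture is of the moment at which its call begins: read the wrist's pose just before it. camera_info takes no time and is no camera call; for the wrist camera it gives the pose at the moment of the call.
- workorder.close_job(): hands the job in, once; it reports no verdict.
The state is a dict: "t": time; "qpos": joint angles; "qvel": joint speeds; "joint_torque": joint torques, N m; "ee_pos": TCP position; "orientation": TCP orientation; "ft_force": force on the tool from outside, world axes, zero at the start; "moment": the same for the moment, N m; "width": finger opening in mm.
Only numpy, scipy, OpenCV 4.12 (cv2) and the standard library are available. Lean on these libraries where they do the work, as an engineer would, in place of code of your own. Each camera call takes 0.05 s, during which the arm holds its last target.

## Working session

There is one attempt and no reset: what is moved stays moved. The work goes in short steps, Python scripts to look and compute and a shell command to move; the robot and the scene stay as the last step left them, time stands still between calls to the robot, and variables do not carry over. Pictures are saved under pics/ and viewed, and the job is handed in when it is done.

```bash
mkdir -p pics
python3 - <<'E'
from workcell import ctrl, imaging
import cv2
print(ctrl.get_obs())
for n in ("scene","side","wrist"):
    cv2.imwrite(f"pics/{n}0.png",imaging.get_image(n)); print(n,imaging.camera_info(n))
E
```

```text
{'t': 0.0, 'qpos': array([-1.24099929e+00,  4.23868249e-01,  1.63069594e+00, -2.93849855e-05,
        1.08864821e+00, -1.89569638e-02]), 'qvel': array([ 7.87100651e-04, -8.29282565e-04,  6.41326104e-04,  1.45115936e-03,
        4.61221261e-04, -7.43001125e-07]), 'joint_torque': array([ 1.84527358e-03, -5.44628799e+01, -2.73662442e+01,  6.46070600e-02,
        2.27789674e-02, -1.04720611e-04]), 'ee_pos': array([ 213.42879285, -586.79755496,  213.88229186]), 'orientation': array([-3.09237409e+00, -5.44793579e-01,  4.34008752e-04]), 'ft_force': array([ 0.6767319 , -0.33371164,  0.24573429]), 'moment': array([ 0.01566989,  0.02239044, -0.01565801]), 'width': 87.60021453038584}
scene {'camera_matrix': array([[423.39568583,   0.        , 254.85428209],
       [  0.        , 423.39568583, 195.83915571],
       [  0.        ,   0.        ,   1.        ]]), 'rvec': array([ 0.70324009,  2.59419918, -1.1431375 ]), 'tvec': array([ 435.61157803, -122.50571119, 1737.98021308])}
side {'camera_matrix': array([[347.76700432,   0.        , 253.92751343],
       [  0.        , 347.76700432, 201.07224337],
       [  0.        ,   0.        ,   1.        ]]), 'rvec': array([ 2.30536482, -0.21335033,  0.08137794]), 'tvec': array([-519.7329637 ,  132.61598443,  945.19392934])}
wrist {'camera_matrix': array([[275.41752781,   0.        , 258.3041771 ],
       [  0.        , 275.41752781, 192.32523385],
       [  0.        ,   0.        ,   1.        ]]), 'rvec': array([-2.38449235,  1.66928776,  0.22973523]), 'tvec': array([-623.01638333,  -32.48075852,  389.42937355])}
```

View pics/scene0.png

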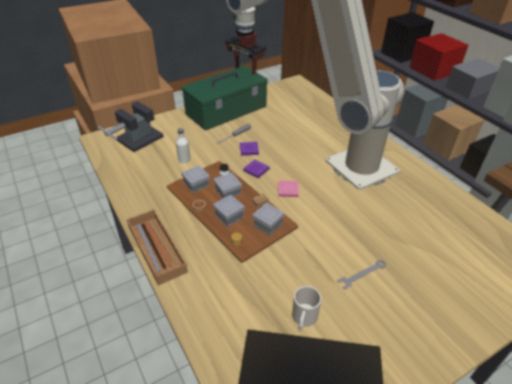

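View pics/side0.png

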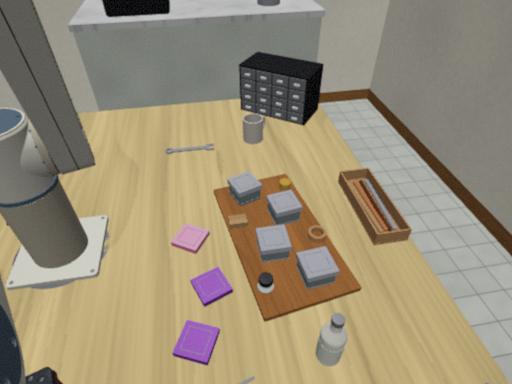

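View pics/wrist0.png

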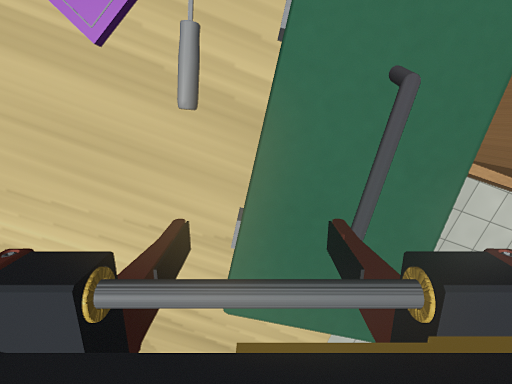

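The four grey-metal covers lie on the board at side pixels (245,185), (284,206), (273,240) and (317,265). The flat pink and purple squares on the table are the lookalikes. I'll enlarge both views of the board.

Run:
```python
import cv2
a=cv2.imread("pics/side0.png")[160:300,200:360]; b=cv2.imread("pics/scene0.png")[150:265,160:310]
cv2.imwrite("pics/side_c.png",cv2.resize(a,None,fx=4.5,fy=4.2,interpolation=3)) 
cv2.imwrite("pics/scene_c.png",cv2.resize(b,None,fx=5,fy=5,interpolation=3))
```

```text
(no output)
```

View pics/side_c.png

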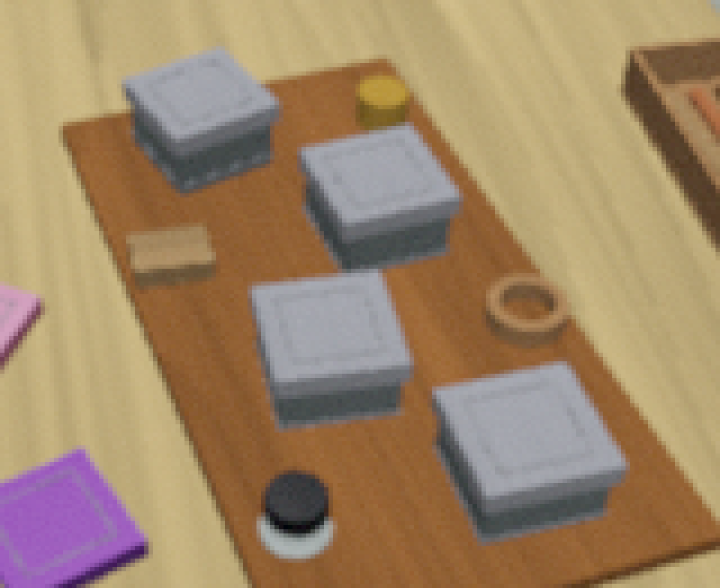

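View pics/scene_c.png

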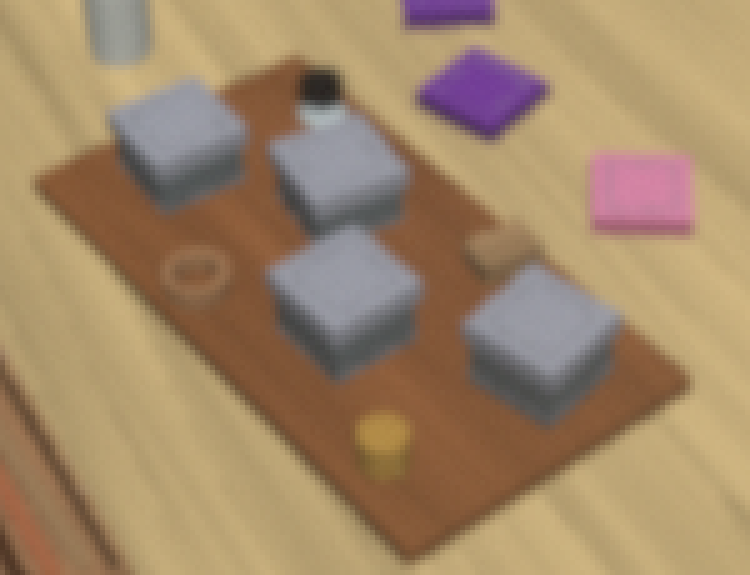

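```bash
cat > h.py <<'E'
import cv2,numpy as np
from workcell import imaging
def P(n):
    i=imaging.camera_info(n);R=cv2.Rodrigues(i["rvec"])[0]
    return i["camera_matrix"]@np.c_[R,i["tvec"]]
def ray(info,uv,z):
    R=cv2.Rodrigues(info["rvec"])[0];C=-R.T@info["tvec"]
    d=R.T@np.linalg.inv(info["camera_matrix"])@np.r_[uv,1.]
    return C+d*(z-C[2])/d[2]
E
python3 - <<'E'
from h import *
# top-face corners: side crop, scene crop  (matching not needed: centre by diagonal intersection)
S={'1':[(125,82),(222,48),(279,98),(184,140)],'2':[(301,157),(413,125),(460,193),(348,224)],
'3':[(251,287),(377,270),(411,362),(275,384)],'4':[(434,392),(566,362),(626,463),(488,498)]}
C={'1':[(462,322),(538,264),(622,320),(546,374)],'2':[(268,278),(346,225),(424,282),(342,340)],
'3':[(268,143),(345,112),(410,172),(332,208)],'4':[(110,120),(192,78),(248,132),(168,174)]}
def inter(p):
    p=[np.r_[q,1.] for q in p]; x=np.cross(np.cross(p[0],p[2]),np.cross(p[1],p[3])); return x[:2]/x[2]
for k in S:
    s=inter(S[k])/[4.5,4.2]+[200,160]-.4; c=inter(C[k])/5+[160,150]-.4
    X=cv2.triangulatePoints(P("side"),P("scene"),s.reshape(2,1),c.reshape(2,1));X=(X[:3]/X[3]).ravel()
    i=imaging.camera_info("side")
    cor=np.array([ray(i,np.array(q)/[4.5,4.2]+[200,160]-.4,X[2]) for q in S[k]])
    e=np.diff(np.r_[cor,cor[:1]],axis=0)
    print(k,s.round(1),X.round(1),np.linalg.norm(e,axis=1).round(),np.degrees(np.arctan2(e[:,1],e[:,0])).round())
    j=imaging.camera_info("scene");print(ray(i,s,75).round(1),ray(j,c,75).round(1))
E
```

```text
1 [245.1 181.1] [520.1 107.8  74.1] [75. 69. 76. 76.] [  21.  -67. -154.  113.]
[521.4 105.7  75. ] [519.3 108.7  75. ]
2 [284.1 201.3] [614.4   2.5  70.6] [80. 73. 76. 70.] [  14.  -82. -168.  102.]
[614.1  -2.6  75. ] [615.6   6.9  75. ]
3 [272.7 236.6] [ 555.  -117.8   67.4] [75. 76. 77. 78.] [   0.  -90. -178.   89.]
[ 554.2 -124.9   75. ] [ 558.3 -109.6   75. ]
4 [317.1 261.3] [ 640.8 -211.8   65.5] [78. 75. 77. 76.] [   6.  -85. -173.   95.]
[ 639.6 -219.4   75. ] [ 643.5 -200.2   75. ]
```

```bash
cat >> h.py <<'E'
from workcell import ctrl
def tool():
    o=ctrl.get_obs();return cv2.Rodrigues(o["orientation"])[0],o["ee_pos"]
def rows(target,yaw=None):
    "remaining shift in tool axes, in units of 50mm; turn in 0.1rad; yaw=direction of tool x in deg"
    R,p=tool();d=R.T@(np.array(target)-p)/50
    y=np.degrees(np.arctan2(R[1,0],R[0,0]))
    print("pos",p.round(1),"yaw",y.round(1),"shift/50",d.round(3),"turn", None if yaw is None else round(-np.radians(yaw-y)/.1,2))
    print("f",ctrl.get_obs()["ft_force"].round(2),"t",ctrl.get_obs()["t"])
E
python3 - <<'E'
from h import *
i=imaging.camera_info("wrist");Rc=cv2.Rodrigues(i["rvec"])[0];C=-Rc.T@i["tvec"];R,p=tool()
print("tool R",R.round(2),"cam in tool",(R.T@(C-p)).round(1),"cam axes in tool",(R.T@Rc.T).round(2))
rows([560,-60,330]); rows([560,-60,330],0)
i=imaging.camera_info("side");print(ray(i,(330,362),0),ray(i,(338,322),150))
E
```

```text
tool R [[ 0.94  0.34 -0.  ]
 [ 0.34 -0.94  0.  ]
 [ 0.   -0.   -1.  ]] cam in tool [  73.4   -1.3 -169. ] cam axes in tool [[ 0.   -0.96 -0.27]
 [ 1.    0.    0.  ]
 [ 0.   -0.27  0.96]]
pos [ 213.5 -587.   214.1] yaw 20.0 shift/50 [10.115 -7.538 -2.309] turn None
f [ 0.61 -0.64  0.35] t 0.15
pos [ 213.5 -587.   214.1] yaw 20.0 shift/50 [10.115 -7.538 -2.309] turn 3.49
f [ 0.61 -0.64  0.35] t 0.15
[ 611.66922488 -418.80400479    0.        ] [ 607.98544761 -409.9449964   150.        ]
```

```bash
python3 -m crank '[{"travel":[0,0,-0.9],"turn":0},{"travel":[0,0,-0.9],"turn":0},{"travel":[0.58,-0.6,0],"turn":0},{"travel":[0.58,-0.6,0],"turn":0},{"travel":[0.58,-0.6,0],"turn":0},{"travel":[0.58,-0.6,0],"turn":0},{"travel":[0.58,-0.6,0],"turn":0},{"travel":[0.58,-0.6,0],"turn":0},{"travel":[0.58,-0.6,0],"turn":0},{"travel":[0.58,-0.6,0],"turn":0},{"travel":[0.58,-0.6,0],"turn":0},{"travel":[0.58,-0.6,0],"turn":0},{"travel":[0.58,-0.6,0],"turn":0},{"travel":[0.58,-0.6,0],"turn":0},{"travel":[0,0,0],"turn":1},{"travel":[0,0,0],"turn":1},{"travel":[0,0,0],"turn":1},{"travel":[0,0,0],"turn":0.5}]' -1
python3 - <<'E'
from h import *
rows([450,-55,300],0)
E
```

```text
t: 1.95
ee_pos: [423.0, -109.6, 306.0]
orientation: [-3.136, 0.021, 0.001]
ft_force: [-0.5, -0.2, 0.2]
width: 0.3
pos [ 423.  -109.6  306. ] yaw -0.8 shift/50 [ 0.525 -1.098  0.125] turn -0.13
f [-0.47 -0.24  0.22] t 1.95
```

```bash
python3 -m crank '[{"travel":[0.2,-0.5,0],"turn":-0.1},{"travel":[0.2,-0.5,0],"turn":0},{"travel":[0,0,0],"turn":0},{"travel":[0,0,0],"turn":0}]' -1
python3 - <<'E'
from h import *
import pickle
i=imaging.camera_info("wrist"); im=imaging.get_image("wrist");cv2.imwrite("pics/wrist1.png",im);pickle.dump(i,open("w1.pkl","wb"))
rows([450,-55,300],0)
E
```

```text
t: 2.35
ee_pos: [443.2, -58.5, 305.6]
orientation: [-3.137, 0.008, 0.003]
ft_force: [-1.3, -0.1, 0.6]
width: 0.1
pos [443.2 -58.6 305.6] yaw -0.3 shift/50 [ 0.136 -0.073  0.113] turn -0.06
f [0.06 0.09 0.11] t 2.4
```

View pics/wrist1.png

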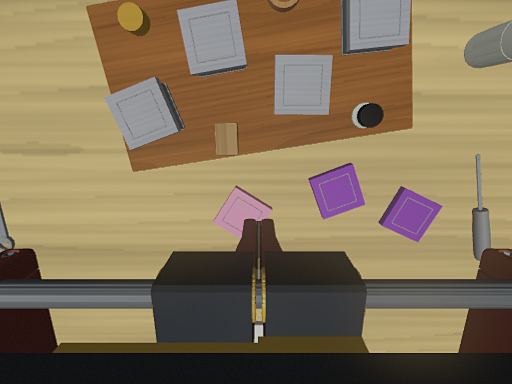

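Wrist view: covers at about (145,113), (212,37), (303,84) and (376,22), all bare grey. The pink (243,208) and purple (337,190), (410,214) squares on the table are the lookalikes. Next I'll measure the top-face quads.

Run:
```python
from h import *
import pickle
i=pickle.load(open("w1.pkl","rb"));im=cv2.imread("pics/wrist1.png")
hsv=cv2.cvtColor(im,cv2.COLOR_BGR2HSV)
for n,c in (("1",(145,113)),("2",(212,40)),("3",(303,84)),("4",(376,22))): print(n,hsv[c[1]-3:c[1]+4,c[0]-3:c[0]+4].reshape(-1,3).mean(0))
m=((hsv[...,1]<50)&(hsv[...,2]>125)).astype(np.uint8)*255; m[180:]=0;m[:,430:]=0
m=cv2.morphologyEx(m,cv2.MORPH_CLOSE,np.ones((5,5)));m=cv2.morphologyEx(m,cv2.MORPH_OPEN,np.ones((5,5)))
R=cv2.Rodrigues(i["rvec"])[0]
vis=im.copy()
for c in cv2.findContours(m,cv2.RETR_EXTERNAL,cv2.CHAIN_APPROX_NONE)[0]:
    if cv2.contourArea(c)<1000: continue
    r=cv2.minAreaRect(c);h=cv2.convexHull(c)
    q=cv2.approxPolyN(h,4,ensure_convex=True).reshape(-1,2).astype(float)
    cv2.polylines(vis,[q.astype(int).reshape(-1,1,2)],1,(0,0,255))
    for z in (67,75,84):
        w=np.array([ray(i,p,z) for p in q]);e=np.diff(np.r_[w,w[:1]],axis=0)
        print(np.mean(q,0).round(),z,w.mean(0).round(1),np.linalg.norm(e,axis=1).round(1),"yaw",(np.degrees(np.arctan2(e[:,1],e[:,0]))%90).round(1))
cv2.imwrite("pics/vis1.png",cv2.resize(vis[:200],None,fx=1.5,fy=1.5))
```

```text
1 [109.44897959   9.14285714 155.36734694]
2 [108.75510204  10.32653061 156.26530612]
3 [109.34693878  10.         156.44897959]
4 [107.89795918  10.55102041 156.73469388]
[141. 114.] 67 [518.2 110.4  67. ] [79.5 78.4 78.1 78.8] yaw [19.9 18.9 20.2 19.9]
[141. 114.] 75 [518.2 107.1  75. ] [77.9 76.9 76.5 77.3] yaw [19.9 18.9 20.2 19.9]
[141. 114.] 84 [518.2 103.4  84. ] [76.2 75.2 74.8 75.5] yaw [19.9 18.9 20.2 19.9]
[302.  84.] 67 [ 555.8 -117.4   67. ] [76.4 76.7 76.5 76.7] yaw [89.6 89.7 89.6 89.7]
[302.  84.] 75 [ 555.  -116.2   75. ] [74.9 75.2 75.  75.2] yaw [89.6 89.7 89.6 89.7]
[302.  84.] 84 [ 554.1 -114.9   84. ] [73.2 73.5 73.3 73.5] yaw [89.6 89.7 89.6 89.7]
[380.  26.] 67 [ 628.  -215.8   67. ] [56.  77.1 63.3 76.8] yaw [ 5.5  5.1  4.9 89.6]
[380.  26.] 75 [ 625.8 -212.7   75. ] [54.9 75.6 62.1 75.3] yaw [ 5.5  5.1  4.9 89.6]
[380.  26.] 84 [ 623.4 -209.3   84. ] [53.7 73.9 60.7 73.6] yaw [ 5.5  5.1  4.9 89.6]
[212.  38.] 67 [614.2   4.3  67. ] [78.3 83.3 78.8 87.3] yaw [ 9.   9.4 12.   9.2]
[212.  38.] 75 [612.3   3.1  75. ] [76.8 81.6 77.2 85.6] yaw [ 9.   9.4 12.   9.2]
[212.  38.] 84 [610.1   1.7  84. ] [75.1 79.8 75.5 83.7] yaw [ 9.   9.4 12.   9.2]
```

View pics/vis1.png

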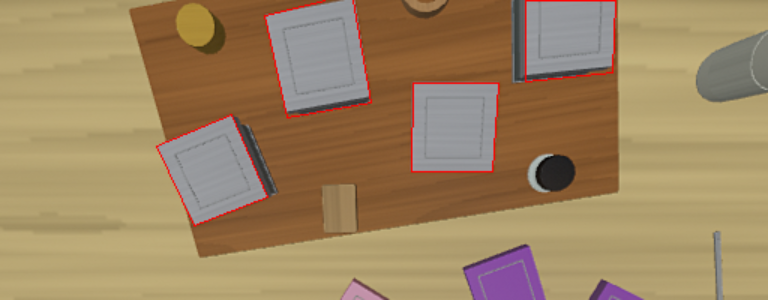

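```bash
python3 -m crank '[{"travel":[0.25,-0.8,0.2],"turn":0},{"travel":[0.25,-0.8,0.2],"turn":0},{"travel":[0.25,-0.8,0.5],"turn":0},{"travel":[0.25,-0.75,0.8],"turn":0},{"travel":[0,0,0.8],"turn":0},{"travel":[0,0,0.5],"turn":0},{"travel":[0,0,0],"turn":0},{"travel":[0,0,0],"turn":0}]' -1
python3 - <<'E'
from h import *
rows([493,98,115],0)
E
```

```text
t: 3.2
ee_pos: [497.1, 93.5, 157.9]
orientation: [-3.138, 0.023, -0.007]
ft_force: [-0.5, -0.0, -0.2]
width: 0.4
pos [497.1  93.5 157.9] yaw -0.8 shift/50 [-0.088 -0.086  0.858] turn -0.15
f [-0.48 -0.01 -0.25] t 3.2
```

```bash
python3 -m crank '[{"travel":[-0.1,-0.1,0.5],"turn":-0.1},{"travel":[0,0,0.3],"turn":0},{"travel":[0,0,0.1],"turn":0},{"travel":[0,0,0],"turn":0}]' -1
python3 - <<'E'
from h import *
rows([493,98,95],0)
for n in ("wrist","side"): cv2.imwrite(f"pics/{n}2.png",imaging.get_image(n))
E
```

```text
t: 3.6
ee_pos: [497.0, 96.8, 118.2]
orientation: [-3.137, 0.013, -0.023]
ft_force: [-0.4, 0.1, 0.1]
width: 0.6
pos [497.   96.8 118.2] yaw -0.5 shift/50 [-0.088 -0.022  0.464] turn -0.08
f [-0.41  0.14  0.07] t 3.6
```

View pics/wrist2.png

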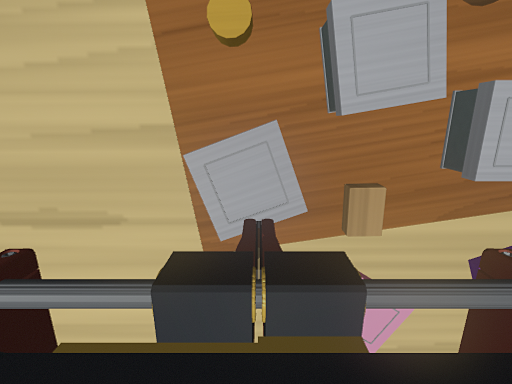

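View pics/side2.png

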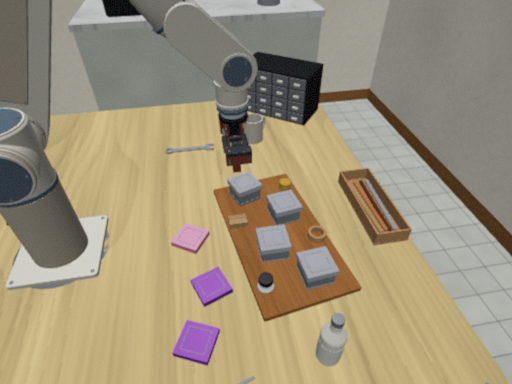

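```bash
python3 -m crank '[{"travel":[-0.1,0,0.12],"turn":0},{"travel":[0,0,0.12],"turn":0},{"travel":[0,0,0.08],"turn":0},{"travel":[0,0,0],"turn":0}]' -1
```

```text
t: 4.1
ee_pos: [493.8, 97.0, 103.8]
orientation: [-3.136, 0.013, -0.032]
ft_force: [-0.5, 0.2, 0.1]
width: 0.2
```

```bash
for k in 1 ; do python3 -m crank '[{"travel":[0,0,0.06],"turn":0},{"travel":[0,0,0.06],"turn":0},{"travel":[0,0,0],"turn":0}]' -1; done; python3 -m crank '[{"travel":[0,0,0.04],"turn":0},{"travel":[0,0,0],"turn":0}]' -1;python3 -m crank '[{"travel":[0,0,0.04],"turn":0},{"travel":[0,0,0],"turn":0}]' -1
```

```text
t: 4.4
ee_pos: [494.0, 97.2, 97.1]
orientation: [-3.136, 0.013, -0.031]
ft_force: [-0.1, -0.9, -0.6]
width: 0.3
t: 4.6
ee_pos: [494.1, 97.2, 94.8]
orientation: [-3.136, 0.013, -0.031]
ft_force: [0.3, -0.2, -0.0]
width: 0.6
t: 4.8
ee_pos: [494.2, 97.3, 92.7]
orientation: [-3.136, 0.013, -0.031]
ft_force: [0.2, 0.2, -0.4]
width: 0.4
```

```bash
for k in 1; do python3 -m crank '[{"travel":[0,0,0.03],"turn":0}]' -1;python3 -m crank '[{"travel":[0,0,0.03],"turn":0}]' -1;python3 -m crank '[{"travel":[0,0,0.03],"turn":0}]' -1; python3 -m crank '[{"travel":[0,0,0],"turn":0}]' -1;done | grep -E "ee_pos|ft"
```

```text
ee_pos: [494.5, 97.3, 91.3]
ft_force: [-0.2, 0.3, -0.2]
ee_pos: [494.5, 97.3, 89.7]
ft_force: [-0.3, 0.7, 0.4]
ee_pos: [494.5, 97.3, 88.1]
ft_force: [-0.2, -0.3, -0.5]
ee_pos: [494.4, 97.3, 87.9]
ft_force: [0.0, -0.8, 0.2]
```

Run:
```python
from h import *
cv2.imwrite("pics/wrist3.png",imaging.get_image("wrist"))
```

```text
(no output)
```

View pics/wrist3.png

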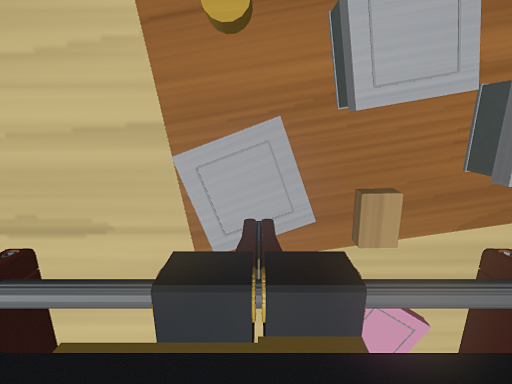

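Run:
```python
from h import *
i=imaging.camera_info("wrist")
q=np.array([(173,156),(281,117),(315,222)],float)
for z in (62,67,72,77,82):
    w=np.array([ray(i,p,z) for p in q]);c=(w[0]+w[2])/2
    print(z,c.round(1),np.linalg.norm(np.diff(w,axis=0),axis=1).round(1))
R,p=tool(); t=p+R[:,2]*17; print("tip",t.round(1))
Rc=cv2.Rodrigues(i["rvec"])[0]
print(cv2.projectPoints(t.reshape(1,1,3),i["rvec"],i["tvec"],i["camera_matrix"],None)[0].ravel(),ctrl.get_obs()["t"])
```

```text
62 [515.3 107.5  62. ] [81.1 81.4]
67 [516.5 107.2  67. ] [79.  79.3]
72 [517.8 107.   72. ] [76.9 77.2]
77 [519.  106.7  77. ] [74.9 75.2]
82 [520.3 106.4  82. ] [72.8 73.1]
tip [494.8  97.4  71. ]
[259.99422908 220.44461648] 5.25
```

```bash
for k in 1; do python3 -m crank '[{"travel":[0,0,0.025],"turn":0}]' -1;python3 -m crank '[{"travel":[0,0,0.025],"turn":0}]' -1;python3 -m crank '[{"travel":[0,0,0],"turn":0}]' -1;done | grep -E "ee_pos|ft"
```

```text
ee_pos: [494.6, 97.3, 86.8]
ft_force: [0.2, 0.1, 0.7]
ee_pos: [494.7, 97.3, 85.5]
ft_force: [0.0, -0.1, 1.3]
ee_pos: [494.6, 97.3, 85.4]
ft_force: [0.4, -0.4, 0.3]
```

```bash
for k in 1; do python3 -m crank '[{"travel":[0,0,0.025],"turn":0}]' -1;python3 -m crank '[{"travel":[0,0,0.025],"turn":0}]' -1;python3 -m crank '[{"travel":[0,0,0.02],"turn":0}]' -1;done | grep -E "ee_pos|ft"
python3 - <<'E'
from h import *
cv2.imwrite("pics/wrist4.png",imaging.get_image("wrist"))
E
```

```text
ee_pos: [494.7, 97.3, 84.1]
ft_force: [0.1, 0.2, -0.1]
ee_pos: [494.7, 97.3, 82.8]
ft_force: [0.3, 0.7, 0.3]
ee_pos: [494.8, 97.3, 81.7]
ft_force: [0.5, -0.3, -0.2]
```

View pics/wrist4.png

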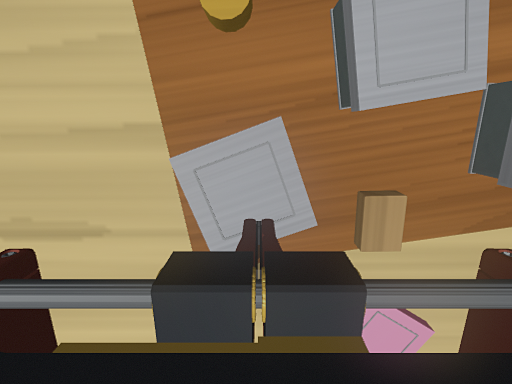

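```bash
cat > e.py <<'E'
import cv2,sys
im=cv2.imread(sys.argv[1]);x,y,w,h=map(int,sys.argv[2:6]);s=float(sys.argv[6])
cv2.imwrite(sys.argv[7],cv2.resize(im[y:y+h,x:x+w],None,fx=s,fy=s,interpolation=cv2.INTER_CUBIC))
E
python3 e.py pics/wrist3.png 155 105 180 150 4 pics/c3.png; python3 e.py pics/wrist4.png 155 105 180 150 4 pics/c4.png
```

```text
(no output)
```

View pics/c3.png

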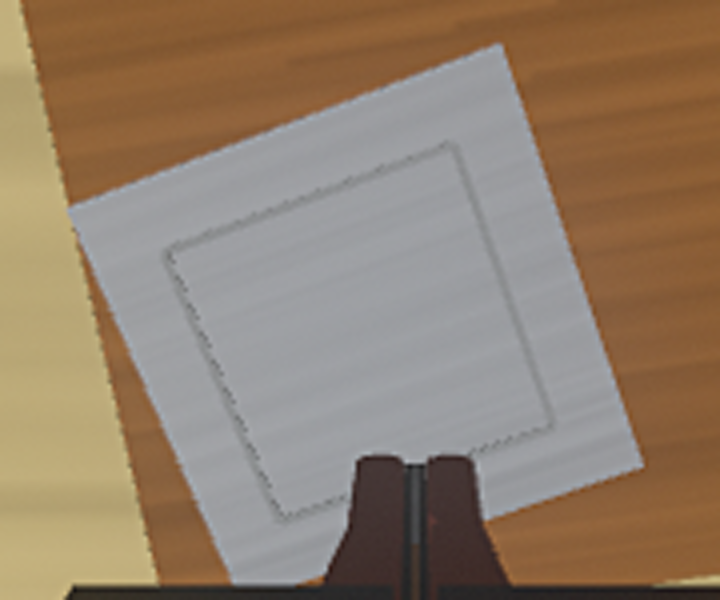

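View pics/c4.png

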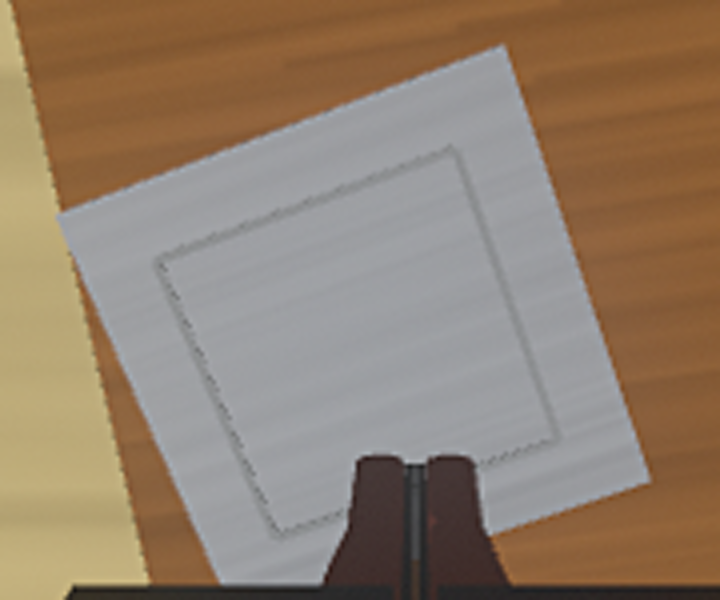

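Run:
```python
from h import *
i=imaging.camera_info("wrist");Rw=cv2.Rodrigues(i["rvec"])[0];Cw=-Rw.T@i["tvec"]
def L(a,b): return np.cross([*a,1.],[*b,1.])
for nm,TL,TR,BR,l2,b2,dz in (("3",(69,211),(500,44),(643,467),(230,583),(490,521),6.2),("4",(59,216),(504,45),(650,483),(219,583),(492,534),0)):
    x=np.cross(L(TL,l2),L(BR,b2));BL=x[:2]/x[2]
    q=np.array([TL,TR,BR,BL])/4+[155,105]-.4
    s=38.5;o=np.array([[-s,s,0],[s,s,0],[s,-s,0],[-s,-s,0]])
    n,rv,tv,err=cv2.solvePnPGeneric(o,q,i["camera_matrix"],None,flags=cv2.SOLVEPNP_IPPE_SQUARE)
    for r,t,e in zip(rv,tv,err):
        R=Rw.T@cv2.Rodrigues(r)[0];print(nm,"normal",R[:,2].round(3),"c",(Cw+[0,0,dz]+Rw.T@t.ravel()).round(1),"err",e)
```

```text
3 normal [ 0.065 -0.033  0.997] c [518.4 107.2  73.1] err [0.32430298]
3 normal [ 0.409 -0.073  0.91 ] c [521.3 106.8  73.2] err [3.09033499]
4 normal [ 0.003 -0.008  1.   ] c [518.1 107.3  73.1] err [0.47703464]
4 normal [ 0.479 -0.103  0.872] c [522.2 106.5  73.6] err [4.27670958]
```

```bash
python3 - <<'E'
from h import *
for n in ("side","scene"):
    cv2.imwrite(f"pics/{n}5.png",imaging.get_image(n))
    i=imaging.camera_info(n);R,p=tool()
    for d in (0,17):print(n,d,cv2.projectPoints((p+R[:,2]*d).reshape(1,1,3),i["rvec"],i["tvec"],i["camera_matrix"],None)[0].ravel().round(1))
rows([0,0,0])
E
python3 e.py pics/side5.png 200 120 90 90 6 pics/c5.png; python3 e.py pics/scene5.png 230 160 70 70 8 pics/c6.png
```

```text
side 0 [236.5 182.2]
side 17 [236.8 186.6]
scene 0 [272.5 207.8]
scene 17 [272.2 211.4]
pos [494.7  97.3  81.7] yaw -0.5 shift/50 [-9.909  2.035  1.421] turn None
f [ 0.26 -0.07  0.23] t 6.0
```

View pics/c5.png

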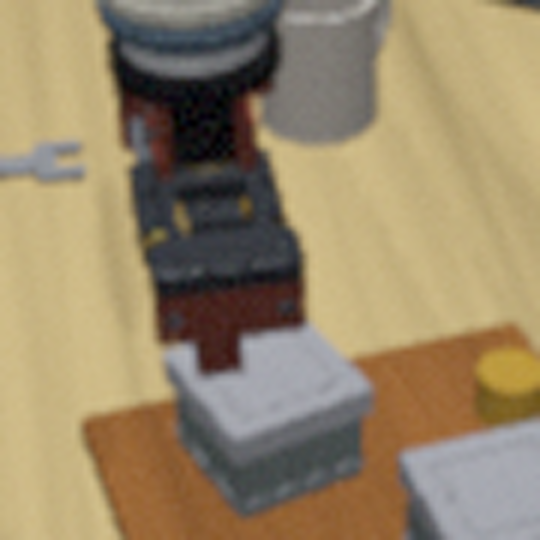

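View pics/c6.png

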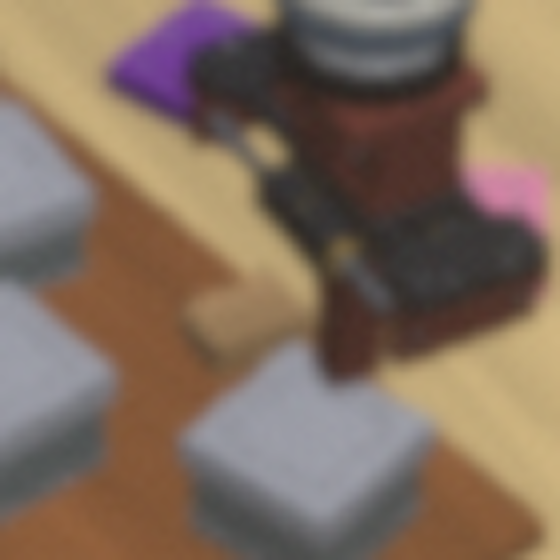

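The side view (tip at 236.7,181.7) and the scene view (273,207) both put the shut fingertips about level with the TCP, not 17 mm ahead. So contact should come near TCP z of about 73. I'll keep going down gently.

```bash
for k in 1; do python3 -m crank '[{"travel":[0,0,0.05],"turn":0},{"travel":[0,0,0.05],"turn":0}]' -1;python3 -m crank '[{"travel":[0,0,0.025],"turn":0}]' -1;python3 -m crank '[{"travel":[0,0,0.02],"turn":0}]' -1;done | grep -E "ee_pos|ft"
```

```text
ee_pos: [495.1, 97.4, 76.7]
ft_force: [0.2, -0.5, 0.3]
ee_pos: [495.0, 97.4, 75.2]
ft_force: [-1.5, -0.5, -0.3]
ee_pos: [495.0, 97.4, 74.0]
ft_force: [0.1, 0.2, 0.0]
```

```bash
for k in 1; do python3 -m crank '[{"travel":[0,0,0.02],"turn":0}]' -1;python3 -m crank '[{"travel":[0,0,0.02],"turn":0}]' -1;python3 -m crank '[{"travel":[0,0,0.02],"turn":0}]' -1;done | grep -E "ee_pos|ft"
```

```text
ee_pos: [495.0, 97.4, 72.8]
ft_force: [0.1, 0.9, -0.5]
ee_pos: [495.0, 97.4, 71.7]
ft_force: [-0.3, 0.2, 0.5]
ee_pos: [495.0, 97.4, 70.6]
ft_force: [0.2, -1.2, -0.8]
```

```bash
python3 - <<'E'
from h import *
import pickle
pickle.dump(imaging.camera_info("wrist"),open("w7.pkl","wb"))
for n in ("side","wrist"): cv2.imwrite(f"pics/{n}7.png",imaging.get_image(n))
E
python3 e.py pics/side7.png 200 120 90 90 6 pics/c7.png;python3 e.py pics/wrist7.png 155 105 180 150 4 pics/c8.png
```

```text
(no output)
```

View pics/c7.png

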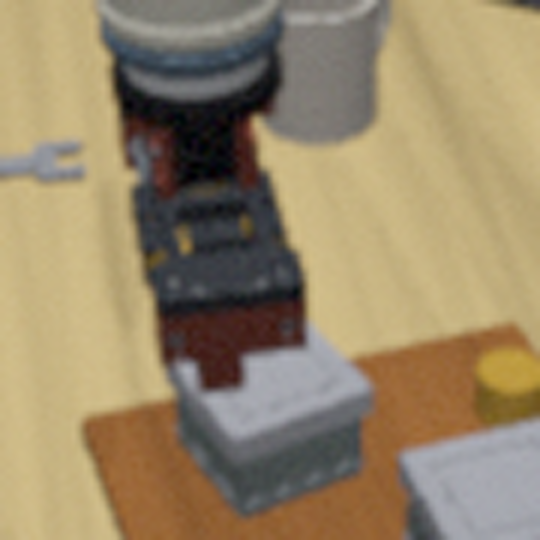

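View pics/c8.png

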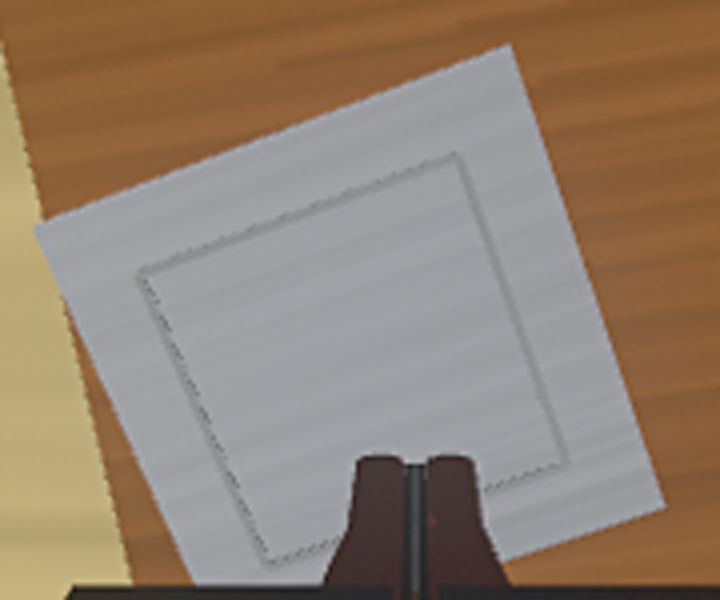

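```bash
for k in 1; do python3 -m crank '[{"travel":[0,0,0.02],"turn":0}]' -1;python3 -m crank '[{"travel":[0,0,0.02],"turn":0}]' -1;python3 -m crank '[{"travel":[0,0,0.02],"turn":0}]' -1;done | grep -E "ee_pos|ft"
```

```text
ee_pos: [495.0, 97.4, 69.6]
ft_force: [0.4, -0.6, -0.0]
ee_pos: [495.1, 97.4, 68.6]
ft_force: [-0.6, -0.1, 0.1]
ee_pos: [495.2, 97.5, 67.7]
ft_force: [-2.8, -0.8, 12.0]
```

```bash
python3 - <<'E'
from h import *
import pickle
pickle.dump(imaging.camera_info("wrist"),open("w9.pkl","wb"))
cv2.imwrite("pics/wrist9.png",imaging.get_image("wrist"));rows([0,0,0])
E
python3 -m crank '[{"travel":[0,0,-0.02],"turn":0}]' -1
python3 e.py pics/wrist9.png 155 105 180 150 4 pics/c9.png
```

```text
pos [495.2  97.4  67.8] yaw -0.5 shift/50 [-9.914  2.036  1.139] turn None
f [-1.24 -0.03  4.73] t 7.15
t: 7.25
ee_pos: [495.1, 97.4, 68.8]
orientation: [-3.136, 0.013, -0.032]
ft_force: [-0.2, 0.2, 0.9]
width: 0.6
```

View pics/c9.png

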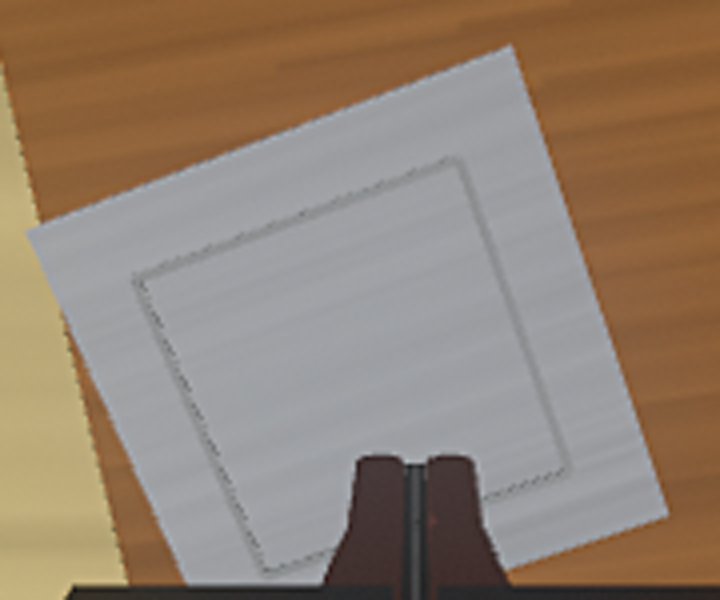

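Cover 1 (camera-left front, about (518,107)) met stiff contact (12 N within 1 mm). Comparing the crops before and during the press, its outline only scales uniformly, so it did not tip and is firm. Next is cover 2.

```bash
python3 -m crank '[{"travel":[0,0,-0.5],"turn":0},{"travel":[0.2,0.2,-0.3],"turn":0},{"travel":[0.55,0.6,0],"turn":0},{"travel":[0.55,0.6,0],"turn":0},{"travel":[0.55,0.6,0],"turn":0},{"travel":[0,0,0],"turn":-0.1},{"travel":[0,0,0],"turn":0}]' -1
python3 - <<'E'
from h import *
import pickle
rows([587.5,-1.2,90],0)
pickle.dump(imaging.camera_info("wrist"),open("w10.pkl","wb"))
cv2.imwrite("pics/wrist10.png",imaging.get_image("wrist"))
E
```

```text
t: 7.95
ee_pos: [588.4, -6.7, 111.5]
orientation: [-3.137, -0.007, -0.032]
ft_force: [0.4, -0.5, 0.8]
width: 0.3
pos [588.4  -6.7 111.5] yaw 0.3 shift/50 [-0.026 -0.109  0.431] turn 0.05
f [ 0.37 -0.53  0.78] t 7.95
```

View pics/wrist10.png

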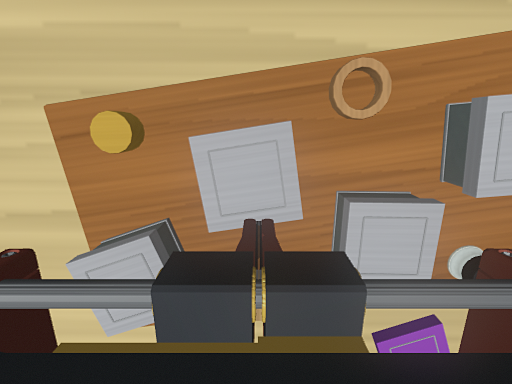

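```bash
cat >> h.py <<'E'
def pnp(q,info):
    Rw=cv2.Rodrigues(info["rvec"])[0];C=-Rw.T@info["tvec"];s=38.5
    o=np.array([[-s,s,0],[s,s,0],[s,-s,0],[-s,-s,0]])
    n,rv,tv,err=cv2.solvePnPGeneric(o,np.array(q,float),info["camera_matrix"],None,flags=cv2.SOLVEPNP_IPPE_SQUARE)
    R=Rw.T@cv2.Rodrigues(rv[0])[0]
    print("normal",R[:,2].round(3),"c",(C+Rw.T@tv[0].ravel()).round(1),"err",err[0],"yaw",np.degrees(np.arctan2(R[1,0],R[0,0])).round(1))
def top(png,info,seed):
    "quad of the lit top face around the seed pixel"
    im=cv2.imread(png);hsv=cv2.cvtColor(im,cv2.COLOR_BGR2HSV)
    m=((hsv[...,1]<45)&(hsv[...,2]>130)).astype(np.uint8)*255
    m=cv2.morphologyEx(m,cv2.MORPH_CLOSE,np.ones((5,5)));m=cv2.morphologyEx(m,cv2.MORPH_OPEN,np.ones((3,3)))
    n,lab=cv2.connectedComponents(m); c=cv2.findContours((lab==lab[seed[1],seed[0]]).astype(np.uint8),0,1)[0][0]
    q=cv2.approxPolyN(cv2.convexHull(c),4,ensure_convex=True).reshape(-1,2).astype(float)
    k=np.argmin(q.sum(1)); q=np.roll(q,-k,0)
    if q[1,0]<q[3,0]: q=q[[0,3,2,1]]
    print(q.tolist()); pnp(q,info)
E
python3 - <<'E'
from h import *
import pickle
top("pics/wrist10.png",pickle.load(open("w10.pkl","rb")),(245,170))
top("pics/wrist10.png",pickle.load(open("w10.pkl","rb")),(390,245))
E
```

```text
[[188.0, 137.0], [291.0, 120.0], [303.0, 218.0], [208.0, 232.0]]
normal [-0.027 -0.041  0.999] c [614.9   2.9  74.2] err [0.40471792] yaw -81.1
[[349.0, 202.0], [445.0, 203.0], [431.0, 278.0], [342.0, 278.0]]
normal [-0.139  0.102  0.985] c [ 555.7 -121.5   58.3] err [1.04843396] yaw -87.0
```

```bash
for k in 1; do python3 -m crank '[{"travel":[0.02,-0.12,0.3],"turn":0},{"travel":[0,0,0.3],"turn":0},{"travel":[0,0,0],"turn":0}]' -1; python3 -m crank '[{"travel":[0,0,0.04],"turn":0}]' -1;done | grep -E "ee_pos|ft"
```

```text
ee_pos: [587.6, 2.5, 78.8]
ft_force: [-0.5, 0.1, -0.2]
ee_pos: [586.9, 3.3, 76.0]
ft_force: [0.6, 0.8, -0.0]
```

```bash
for k in 1; do python3 -m crank '[{"travel":[0.07,0.04,0],"turn":0}]' -1; python3 -m crank '[{"travel":[0,0,0.02],"turn":0}]' -1;python3 -m crank '[{"travel":[0,0,0.02],"turn":0}]' -1;python3 -m crank '[{"travel":[0,0,0.016],"turn":0}]' -1;done | grep -E "ee_pos|ft"
```

```text
ee_pos: [589.4, 1.8, 75.2]
ft_force: [0.0, 0.4, -0.6]
ee_pos: [590.1, 1.9, 74.4]
ft_force: [0.7, -0.5, 0.4]
ee_pos: [590.3, 1.8, 73.6]
ft_force: [1.4, -0.5, -0.4]
ee_pos: [590.6, 1.7, 73.0]
ft_force: [0.1, 0.8, -0.1]
```

```bash
for k in 1 ; do python3 -m crank '[{"travel":[0,0,0.016],"turn":0}]' -1; python3 -m crank '[{"travel":[0,0,0.016],"turn":0}]' -1;python3 -m crank '[{"travel":[0,0,0.016],"turn":0}]' -1;python3 -m crank '[{"travel":[0,0,0.016],"turn":0}]' -1;done | grep -E "ee_pos|ft"
```

```text
ee_pos: [590.8, 1.7, 72.3]
ft_force: [0.6, 0.2, -0.1]
ee_pos: [590.9, 1.6, 71.6]
ft_force: [0.2, 0.3, 0.6]
ee_pos: [591.0, 1.5, 70.9]
ft_force: [0.1, 0.2, -0.3]
ee_pos: [591.1, 1.5, 70.1]
ft_force: [0.1, 1.0, -1.6]
```

```bash
for k in 1 ; do python3 -m crank '[{"travel":[0,0,0.016],"turn":0}]' -1; python3 -m crank '[{"travel":[0,0,0.014],"turn":0}]' -1;python3 -m crank '[{"travel":[0,0,0.014],"turn":0}]' -1;done | grep -E "ee_pos|ft"
python3 - <<'E'
from h import *
import pickle
i=imaging.camera_info("wrist");pickle.dump(i,open("w11.pkl","wb"))
cv2.imwrite("pics/wrist11.png",imaging.get_image("wrist"))
top("pics/wrist11.png",i,(245,170))
E
python3 e.py pics/wrist11.png 155 90 180 150 4 pics/c11.png
```

```text
ee_pos: [591.1, 1.5, 69.3]
ft_force: [-0.7, 0.3, -0.2]
ee_pos: [591.1, 1.5, 68.5]
ft_force: [0.9, 0.6, 1.0]
ee_pos: [591.0, 1.5, 67.7]
ft_force: [-0.5, 0.2, 0.5]
[[183.0, 145.0], [313.0, 125.0], [325.0, 250.0], [206.0, 250.0]]
normal [-0.176  0.123  0.977] c [615.5   4.9  76.6] err [2.45988309] yaw -82.9
```

View pics/c11.png

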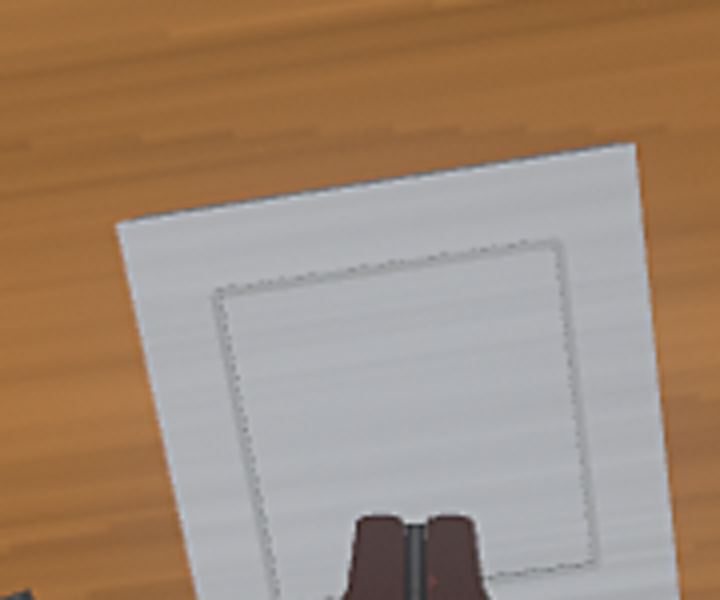

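Cover 2 gives at about 1 N. Its outline has become a wedge, its top is brighter, and the far skirt line shows at crop (120–635, 222–145). I'll raise the hand and check that it levels itself.

```bash
python3 -m crank '[{"travel":[0,0,-0.2],"turn":0},{"travel":[0,0,-0.1],"turn":0},{"travel":[0,0,0],"turn":0}]' -1
python3 - <<'E'
from h import *
import pickle
i=imaging.camera_info("wrist");pickle.dump(i,open("w12.pkl","wb"))
cv2.imwrite("pics/wrist12.png",imaging.get_image("wrist"))
for n in("wrist11","wrist12"):print(cv2.imread(f"pics/{n}.png")[150:190,230:280].mean())
E
python3 e.py pics/wrist12.png 155 90 180 150 4 pics/c12.png
```

```text
t: 9.85
ee_pos: [590.8, 1.4, 83.9]
orientation: [-3.137, -0.014, -0.028]
ft_force: [-0.2, -0.6, 0.5]
width: 0.2
175.95816666666667
174.7465
```

View pics/c12.png

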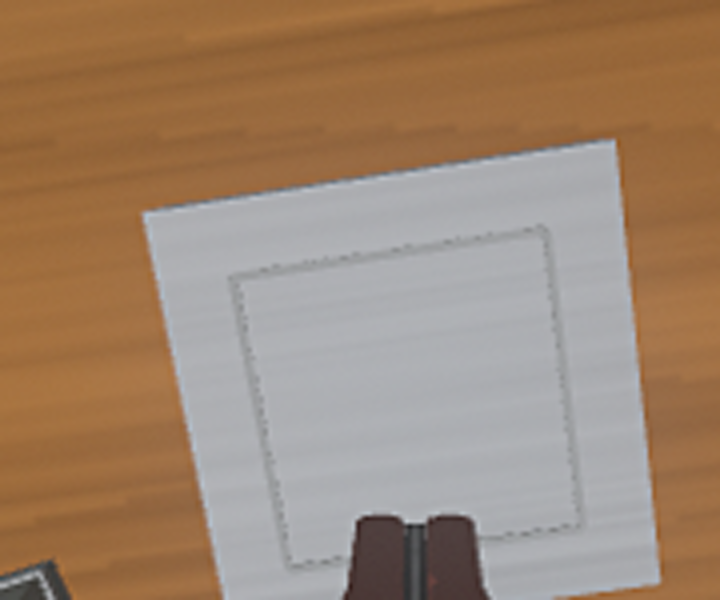

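```bash
python3 e.py pics/wrist11.png 175 115 170 145 4.5 pics/c11b.png; python3 e.py pics/wrist12.png 175 115 170 145 4.5 pics/c12b.png
```

```text
(no output)
```

View pics/c11b.png

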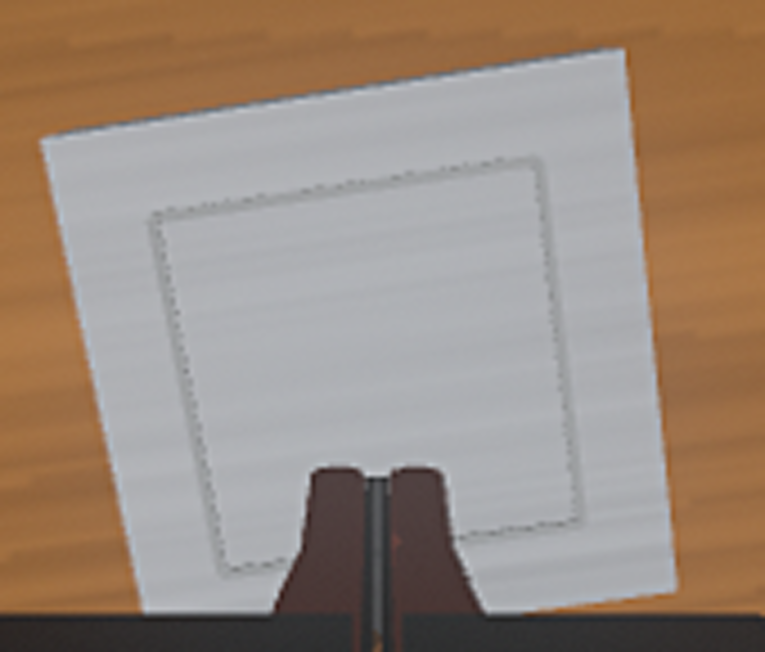

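View pics/c12b.png

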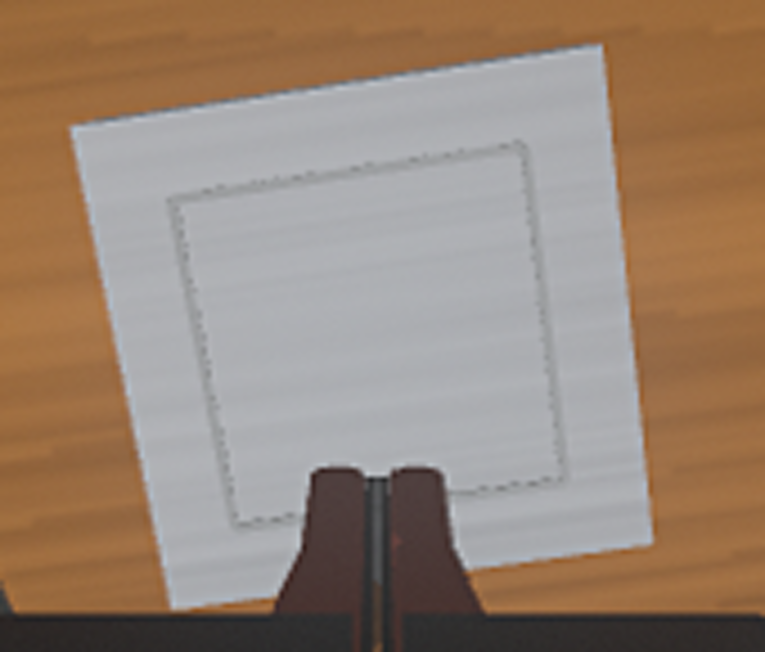

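Run:
```python
from h import *
import pickle
def L(a,b): return np.cross([*a,1.],[*b,1.])
def do(n,TL,TR,BR,l2,b2):
    x=np.cross(L(TL,l2),L(BR,b2));BL=x[:2]/x[2]
    pnp(np.array([TL,TR,BR,BL])/4.5+[175,115]-.4,pickle.load(open(n,"rb")))
do("w11.pkl",(41,139),(624,49),(677,592),(143,612),(525,613))
do("w12.pkl",(71,126),(602,45),(653,544),(173,608),(470,571))
```

```text
normal [ 0.012 -0.005  1.   ] c [614.5   3.3  73.3] err [0.10734383] yaw -80.9
normal [ 0.041 -0.005  0.999] c [614.6   3.2  72.8] err [0.40682744] yaw -80.8
```

My reading of cover 2 was premature. Careful corner fits show it level in both pictures, because it had not been touched yet (no force). I'll go back down in finer steps.

```bash
for k in 1; do python3 -m crank '[{"travel":[0,0,0.2],"turn":0},{"travel":[0,0,0.1],"turn":0},{"travel":[0,0,0],"turn":0}]' -1; python3 -m crank '[{"travel":[0,0,0.014],"turn":0}]' -1;python3 -m crank '[{"travel":[0,0,0.012],"turn":0}]' -1;done | grep -E "ee_pos|ft"
```

```text
ee_pos: [591.0, 1.5, 67.6]
ft_force: [-0.9, -0.7, -0.1]
ee_pos: [590.7, 1.5, 66.3]
ft_force: [-0.1, -1.4, 1.6]
ee_pos: [590.7, 1.5, 65.5]
ft_force: [-1.1, 0.5, 4.6]
```

```bash
python3 - <<'E'
from h import *
import pickle
i=imaging.camera_info("wrist");pickle.dump(i,open("w13.pkl","wb"))
cv2.imwrite("pics/wrist13.png",imaging.get_image("wrist"));rows([0,0,0])
E
python3 -m crank '[{"travel":[0,0,0],"turn":0}]' -1
python3 e.py pics/wrist13.png 175 115 170 145 4.5 pics/c13.png
```

```text
pos [590.6   1.5  65.6] yaw 0.5 shift/50 [-11.833  -0.067   1.111] turn None
f [-0.75 -1.43  2.92] t 10.45
t: 10.55
ee_pos: [590.6, 1.5, 65.7]
orientation: [-3.137, -0.014, -0.027]
ft_force: [-0.5, 0.1, 1.6]
width: 0.5
```

View pics/c13.png

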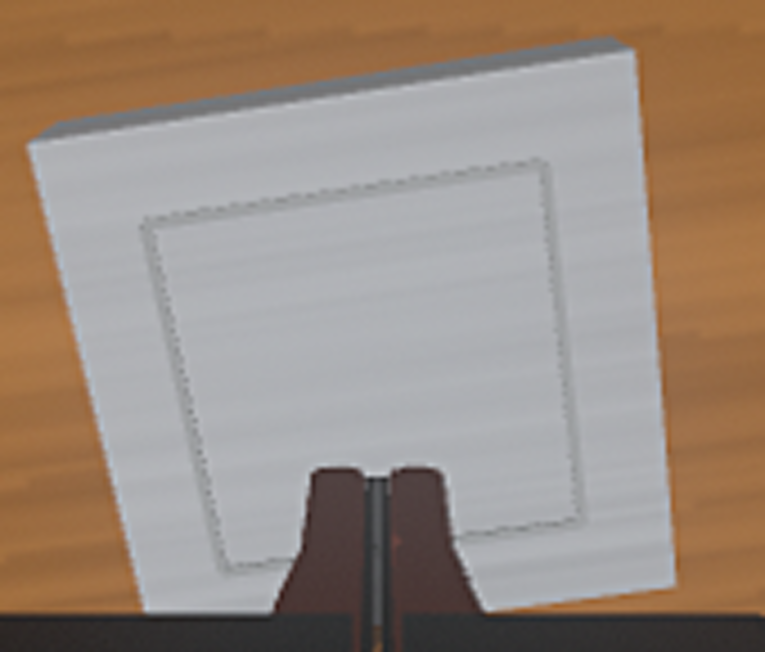

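```bash
python3 - <<'E'
from h import *
import pickle
def L(a,b): return np.cross([*a,1.],[*b,1.])
def do(n,TL,TR,BR,l2,b2):
    x=np.cross(L(TL,l2),L(BR,b2));BL=x[:2]/x[2]
    pnp(np.array([TL,TR,BR,BL])/4.5+[175,115]-.4,pickle.load(open(n,"rb")))
do("w13.pkl",(29,146),(635,50),(675,586),(146,612),(525,608))
E
python3 -m crank '[{"travel":[0,0,-0.1],"turn":0},{"travel":[0,0,-0.1],"turn":0},{"travel":[0,0,0],"turn":0}]' -1
python3 - <<'E'
from h import *
cv2.imwrite("pics/wrist14.png",imaging.get_image("wrist"))
E
python3 e.py pics/wrist14.png 175 115 170 145 4.5 pics/c14.png
```

```text
normal [-0.074 -0.033  0.997] c [614.1   3.   73.3] err [0.31190608] yaw -80.8
t: 10.85
ee_pos: [590.6, 1.5, 76.6]
orientation: [-3.137, -0.014, -0.027]
ft_force: [0.2, -0.2, -0.2]
width: 0.7
```

View pics/c14.png

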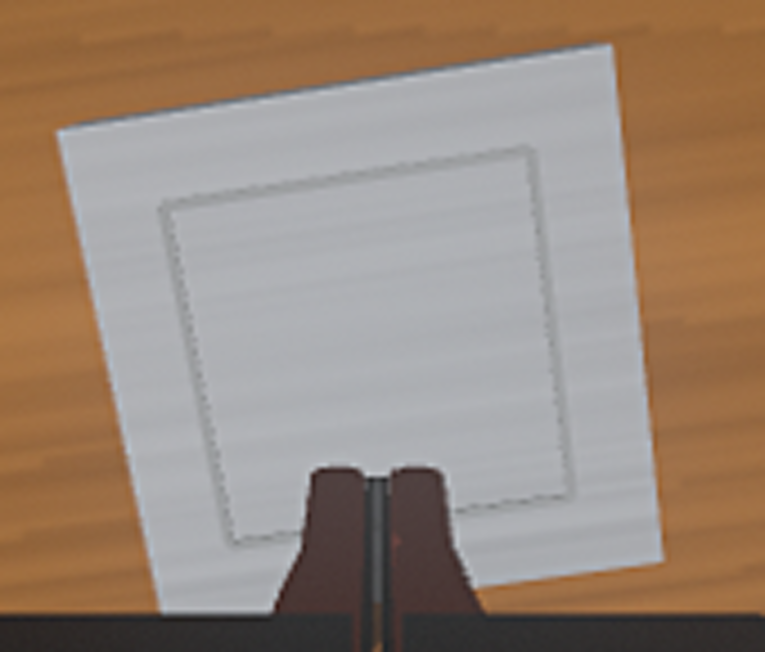

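Confirmed on cover 2: under about 2 N the far skirt showed as a thick band and the top leaned (fitted normal x -0.074). With the hand off, it levelled itself again. Cover 2 is the loose one. Next I'll move over its centre (614.5, 3).

```bash
python3 -m crank '[{"travel":[0.3,-0.02,-0.05],"turn":0},{"travel":[0.2,-0.02,0],"turn":0},{"travel":[0,0,0],"turn":0}]' -1;  python3 - <<'E'
from h import *
rows([614.5,3.2,72],0)
E
```

```text
t: 11.2
ee_pos: [615.9, 3.8, 79.6]
orientation: [-3.137, -0.014, -0.027]
ft_force: [-0.7, 0.4, -0.6]
width: 0.3
pos [615.9   3.8  79.6] yaw 0.5 shift/50 [-0.031  0.012  0.151] turn 0.09
f [-0.67  0.38 -0.65] t 11.2
```

```bash
for k in 1; do python3 -m crank '[{"travel":[-0.03,0,0.1],"turn":0},{"travel":[0,0,0.08],"turn":0},{"travel":[0,0,0],"turn":0}]' -1; python3 -m crank '[{"travel":[0,0,0.02],"turn":0}]' -1;python3 -m crank '[{"travel":[0,0,0.02],"turn":0}]' -1;python3 -m crank '[{"travel":[0,0,0.02],"turn":0}]' -1;done | grep -E "ee_pos|ft"
```

```text
ee_pos: [613.0, 3.8, 69.0]
ft_force: [0.3, 0.6, 0.0]
ee_pos: [612.5, 3.8, 67.6]
ft_force: [0.6, -0.3, -0.4]
ee_pos: [612.3, 3.8, 66.5]
ft_force: [-1.4, 0.6, 7.0]
ee_pos: [612.3, 3.8, 66.0]
ft_force: [-0.7, -0.3, 7.2]
```

```bash
for k in 1; do python3 -m crank '[{"travel":[0,0,0.03],"turn":0}]' -1; python3 -m crank '[{"travel":[0,0,0.03],"turn":0}]' -1;python3 -m crank '[{"travel":[0,0,0.03],"turn":0}]' -1;python3 -m crank '[{"travel":[0,0,0.03],"turn":0}]' -1;done | grep -E "ee_pos|ft"
```

```text
ee_pos: [612.4, 3.8, 65.2]
ft_force: [-2.5, -0.1, 6.3]
ee_pos: [612.4, 3.8, 64.4]
ft_force: [-2.9, 0.1, 6.7]
ee_pos: [612.4, 3.8, 63.6]
ft_force: [-2.0, 0.3, 6.2]
ee_pos: [612.4, 3.8, 62.9]
ft_force: [-1.7, -0.8, 7.9]
```

```bash
for k in 1; do python3 -m crank '[{"travel":[0,0,0.03],"turn":0}]' -1; python3 -m crank '[{"travel":[0,0,0.03],"turn":0}]' -1;python3 -m crank '[{"travel":[0,0,0.04],"turn":0}]' -1;python3 -m crank '[{"travel":[0,0,0.05],"turn":0}]' -1;done | grep -E "ee_pos|ft"
```

```text
ee_pos: [612.4, 3.8, 62.7]
ft_force: [-6.0, 0.3, 17.1]
ee_pos: [612.4, 3.8, 62.7]
ft_force: [-5.8, 0.7, 16.9]
ee_pos: [612.5, 3.8, 62.6]
ft_force: [-7.6, -0.2, 21.9]
ee_pos: [612.5, 3.8, 62.6]
ft_force: [-9.2, 0.4, 26.9]
```

It bottomed out after 4 mm, firm at 27 N. Now I'll lift off and check.

```bash
python3 -m crank '[{"travel":[0,0,-0.1],"turn":0},{"travel":[0,0,-0.3],"turn":0},{"travel":[-0.5,0,-0.3],"turn":0},{"travel":[-0.3,0,-0.2],"turn":0},{"travel":[0,0,0],"turn":0}]' -1
python3 - <<'E'
from h import *
import pickle
i=imaging.camera_info("wrist");pickle.dump(i,open("w15.pkl","wb"))
for n in ("wrist","side"):cv2.imwrite(f"pics/{n}15.png",imaging.get_image(n))
top("pics/wrist15.png",i,(240,140))
E
```

```text
t: 13.1
ee_pos: [571.7, 3.1, 111.5]
orientation: [-3.137, -0.014, -0.028]
ft_force: [-0.2, -0.2, 0.0]
width: 0.5
[[201.0, 113.0], [305.0, 97.0], [315.0, 197.0], [220.0, 211.0]]
normal [-0.034 -0.023  0.999] c [614.7   3.3  70.4] err [0.22192513] yaw -81.0
```

View pics/wrist15.png

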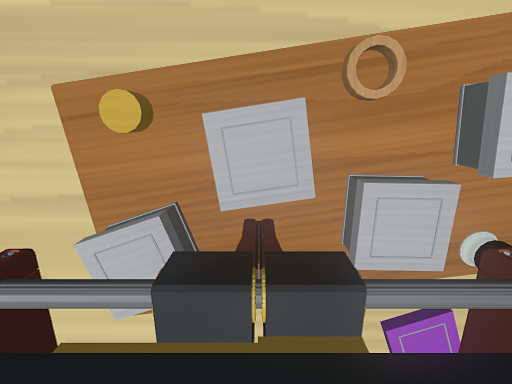

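View pics/side15.png

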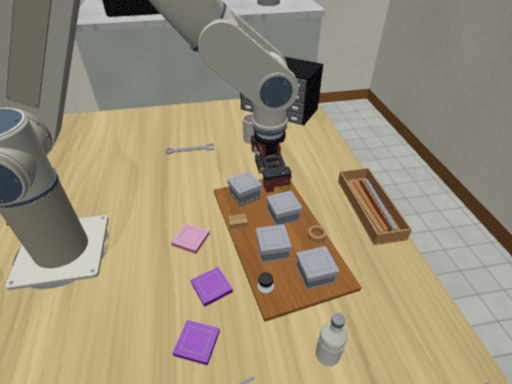

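The cover is level and at the same xy as before. By the same method it now stands at 70.4 mm, against 74.2 before. Everything else looks undisturbed. I'll take the hand well clear and hand in.

```bash
python3 -m crank '[{"travel":[-0.3,0,-0.8],"turn":0},{"travel":[-0.5,0,-0.8],"turn":0},{"travel":[-0.5,0,-0.8],"turn":0},{"travel":[0,0,0],"turn":0},{"travel":[0,0,0],"turn":0},{"travel":[0,0,0],"turn":0}]' -1
python3 - <<'E'
from h import *
from workcell import workorder
i=imaging.camera_info("wrist");cv2.imwrite("pics/wrist16.png",imaging.get_image("wrist"))
top("pics/wrist16.png",i,(225,85))
rows([0,0,0]);print(workorder.close_job())
E
```

```text
t: 13.8
ee_pos: [508.3, 1.9, 229.5]
orientation: [-3.137, -0.013, -0.023]
ft_force: [0.8, -0.2, 0.9]
width: 0.6
[[220.0, 56.0], [289.0, 44.0], [297.0, 117.0], [232.0, 127.0]]
normal [-0.097  0.089  0.991] c [614.3   3.9  67.5] err [0.31247204] yaw -81.4
pos [508.1   1.9 229.1] yaw 0.5 shift/50 [-10.225  -0.028   4.44 ] turn None
f [ 0.39 -0.61 -0.04] t 13.85
the job is handed in; nothing more can be done
None
```

View pics/wrist16.png

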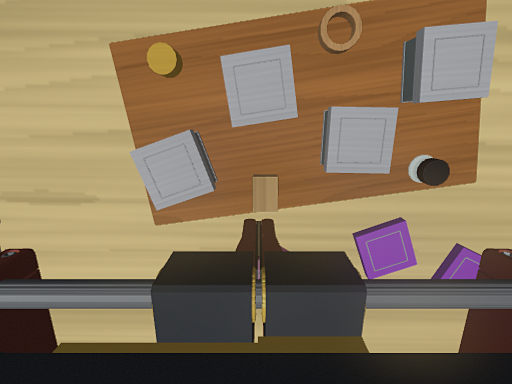

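I found the loose cover, pressed it fully home and handed the job in at 13.85 s with the hand clear.

**Search:** The cover at (518, 107) did not give. I pressed it harder than meant, with a 12 N peak. The cover at (614, 3) tipped under about 2–5 N near its edge and levelled itself when released. Having found the rocking one, I did not press the other two covers.

**Pressing home:** I pressed it on its middle. It went down about 4 mm at 6–8 N, then stopped firm at 27 N.

**Last checks:**
- **Close view after lifting:** the cover was level to about 2°, its centre had not moved, and it measured 70.4 mm against 74.2 mm before. I did not press its edge again.
- **Final far view:** everything in it looked in place. The automatic corner fit read a lean of about 7–8° and 67.5 mm. I put that down to the small outline at that range, because the picture shows a regular square. That number does disagree with the close view.

**Along the way:**
- **False alarm:** I first called this cover loose from a picture taken before I had touched it. A corner fit corrected that, and the real contact then confirmed it.
- **Fingertip position:** the fingertips touched about 17–20 mm later than the stated 17 mm offset implied, so I found contact by force.

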